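Gather the drawer knobs in the pouring corner of the tote

ROBOT

A 7-joint arm with a two-finger parallel gripper is mounted at the origin on the work surface. World frame = base frame: x ahead of the robot, y to its left, z up, the work surface at z = 0. Lengths are in m, angles in rad, forces in N, time in s.
With the tool pointing down it reaches from about 0.425 to 1.025 m from the base axis. Payload 3.6 kg.
Tool frame: the origin (TCP) lies at the very end of the fingers, on their centre line; the grasp point (between the pads) lies 19 mm behind it (manip.grip_point_offset is the z of the grasp point in the tool frame, in m); z points along the fingers, y is the line along which they close (so a half turn about z gives the same grasp; the last joint's range is limited). The gripper opens to 85 mm and grips with 20 to 120 N. Pads are 22 mm wide; open, the fingers measure 114 mm over their backs; the gripper's body (76 mm by 85 mm) begins 54 mm behind the grasp point. The pads swing forward as they close: fully open they stand 13 mm farther back than shut.
Start: joints at [-1.339, 0.591, 0.048, 1.609, -0.033, 0.943, -0.034], TCP at [0.232, 0.687, 0.231] pointing down, gripper open.
Joint ranges: [-2.69, 2.69], [-0.47, 2.24], [-1.27, 1.36], [0.19, 2.51], [-1.53, 4.68], [0.08, 2.07], [-3.09, 3.09]. Speed limits (rad/s): [2.57, 2.57, 3.14, 3.14, 3.14, 3.14, 3.14].

INTERFACE

Orientations are given as [roll, pitch, yaw] about the fixed x, y, z axes, in that order (R = Rz(yaw) Ry(pitch) Rx(roll)).
In Python, from station import manip, eyes gives the robot as it stands. The module is installed in compiled form; this text tells all that it offers.
- The arm moves only by the shell command python3 -m inch 'ROWS'. ROWS is JSON, one flat list of numbers, 7 for each row, row after row: the turn, a rotation vector about the tool's x, y, z in degrees, then the shift along the tool's x, y, z in mm, then the finger opening in mm, from 0 to 85.4. In form: [ax, ay, az, tx, ty, tz, claw, ax, ay, az, tx, ty, tz, claw, ...]. A call has 1 to 20 rows; each row is the pose to reach, as a shift and turn from the pose commanded when the call began, along the tool's axes at that moment; what a row does not reach only later rows make up. A row lasts 1/10 s, in which the tool goes at most 50 mm and 8.59 degrees, less where a joint would pass 70% of its speed; a pose out of reach is approached as far as the arm can. A call with a gripper value outside its range is refused whole. The fingers move at their own pace and stop on an object; the grip force is fixed at half the most. Time passes only in rows, so rows that repeat a pose let the fingers close. It gives the time, the measured TCP pose, the force, the opening and the grip force at its end, in the units of the state.
- manip.sense(): the state, without advancing time (a new reading comes with each control period).
- eyes.grab_frame(name): name is "side" or "top"; returns a dict with "color" (384x512x3 uint8, blue, green, red), "range_z" (384x512 float32, m along the optical axis (not along the pixel's ray), 0 where there is no reading), "mtx" (3x3 intrinsics, pixels), "R" (3x3) and "t" (3): a world point X has camera coordinates R X + t. Camera axes: x right, y down, z forward; pixel columns grow to the right and rows downward; lengths in m; the calibration is good to about 2 mm. A picture is of the moment at which its call begins.
- manip.hand_in(): hands the job in; it is judged then, once.
The state is a dict: "time": time; "q": joint angles; "dq": joint speeds; "joint_efforts": joint torques, N m; "ee_pos": TCP position; "orientation": TCP orientation; "force": force on the tool from outside, world axes, zero at the start; "ft_torque": the same for the moment, N m; "opening": opening from 0.0 (shut) to 1.0 (fully open); "finger_force": force on a finger pad.
Only numpy, scipy, OpenCV 4.12 (cv2) and the standard library are available. Lean on these libraries where they do the work, as an engineer would, in place of code of your own. Each camera call takes 0.05 s, during which the arm holds its last target. There are 200 camera calls.

TASK

Put the loose napkin ring into the box with the other rings and the loose drawer knob into the tote with the other knobs. Then take hold of the tote and tilt it, well over, towards its cut-off pouring corner until all four knobs have slid together into that corner without spilling, and finish while still holding it tilted and steady; its low corner may rest on the bench, but it must not lean on anything else. Leave the other things on the bench where they are.

Things in the scene. Friction and masses are not known exactly. Their poses are not given: they have to be found in the camera images.
- tote: the tote: loose open-topped plywood tray, 240 mm long (its x), 180 wide (its y), 68 high, about 0.55 kg, on the robot's left or right; walls 10 mm thick, pinchable from above; smooth pale floor, its top 6 mm above the underside. The corner at -x, -y is cut off at 45 degrees from (-120, -30) to (-60, -90) mm, with a lower wall there (the pouring lip). Origin: centre of the 240 x 180 underside, z up
- tote_lip (a point): middle of the inner face of the 36 mm high pouring lip, at floor level, (-83, -53, 6) mm in the tote's frame: the knobs must gather here. Knobs slide over the floor from about 10 to 14 degrees of tilt, and along a wall into the corner from about 16 to 25 degrees when the tote is tilted squarely towards the lip
- tote_end_wall (a point): middle of the top edge of the tote's +x end wall, at (115, 0, 68) mm in the tote's frame; this wall is 10 mm thick along x and 180 mm long along y
- tote_high_corner (a point): top of the tote's corner opposite to the pouring corner, at (115, 85, 68) mm in the tote's frame. At the start the three knobs in the tote stand in its +x and +y parts; round (-15, -30) mm its floor is free for one more
- knob_a: turned beech drawer knob standing on its face: 38 mm across from 4 to 13 mm above the bottom, a narrow neck (18 mm) above and a 23 mm stem end on top, 30 mm high, about 22 g; origin at the centre of its underside (the face); in the tote from the start
- knob_b: turned beech drawer knob standing on its face: 38 mm across from 4 to 13 mm above the bottom, a narrow neck (18 mm) above and a 23 mm stem end on top, 30 mm high, about 22 g; origin at the centre of its underside (the face); in the tote from the start
- knob_c: turned beech drawer knob standing on its face: 38 mm across from 4 to 13 mm above the bottom, a narrow neck (18 mm) above and a 23 mm stem end on top, 30 mm high, about 22 g; origin at the centre of its underside (the face); in the tote from the start
- loose_knob: the loose knob on the bench: turned beech drawer knob standing on its face: 38 mm across from 4 to 13 mm above the bottom, a narrow neck (18 mm) above and a 23 mm stem end on top, 30 mm high, about 22 g; origin at the centre of its underside (the face)
- loose_ring: the loose ring on the bench: turned beech napkin ring lying flat: 48 mm outside, 36 mm hole, 24 mm high, about 18 g; origin at the centre of its underside
- ring_box: the ring box: fixed open plywood box with four square corners, 160 mm (its x) by 210 mm (its y) by 55 mm high, walls and floor 8 mm thick; it stands on the other side from the tote. Origin at the centre of its underside. Two rings lie in its +y half, so its -y half (about y = -55 mm) is free
- ring_a: turned beech napkin ring lying flat: 48 mm outside, 36 mm hole, 24 mm high, about 18 g; origin at the centre of its underside; in the ring box
- ring_b: turned beech napkin ring lying flat: 48 mm outside, 36 mm hole, 24 mm high, about 18 g; origin at the centre of its underside; in the ring box
- chuck_key: bystander: small steel T-handled chuck key, 105 mm long, 16 mm thick, lying on the bench between the two loose products; origin under the middle of its stem
- wax_tin: bystander: round wax tin, 74 mm across, 48 mm high, towards the far side of the bench; origin at the centre of its underside
- drill_chuck: bystander: dark steel drill chuck standing on end, 42 mm across, 66 mm high, towards the far side of the bench; origin at the centre of its underside
- gouge: bystander: turning gouge with a dark wooden handle, 395 mm long, 30 mm thick, lying across the far side of the bench; origin under its length
- beech_blank: bystander: square beech turning blank, 200 x 55 x 55 mm, lying far to the left; origin at the centre of its underside
- sanding_block: bystander: cork sanding block, 112 x 67 x 36 mm, far to the right; origin at the centre of its underside
Mind the look-alikes: they are no part of the job. Leave any black or pink look-alike of the loose_knob alone.

How it is judged:
By the outcome, as a careful person would: the job done as asked, in the order asked, and still so for the second after the job is handed in, while the arm keeps its last pose, push and grip.
It also fails if it takes over 64 s, if anything falls off the work surface, if the arm or the gripper's body presses on something with over 40 N, if the wrist force passes 120 N, or if a joint passes its speed limit or range.

## Working session

There is one attempt and no reset: what is moved stays moved. The work goes in short steps, Python scripts to look and compute and a shell command to move; the robot and the scene stay as the last step left them, time stands still between calls to the robot, and variables do not carry over. Pictures are saved under pics/ and viewed, at most 13 in all, crops included, and the job is handed in when it is done.

```bash
mkdir -p pics; cat > h.py <<'E'
import numpy as np, cv2
from station import manip, eyes
def save(n,f):
    g=eyes.grab_frame(n); cv2.imwrite(f'pics/{f}.png',g['color']); np.savez(f'{f}.npz',**g); return g
def cloud(g):
    z=g['range_z']; v,u=np.mgrid[:z.shape[0],:z.shape[1]]
    K=g['mtx']; c=np.stack([(u-K[0,2])*z/K[0,0],(v-K[1,2])*z/K[1,1],z],-1)
    w=(c-g['t'])@g['R']; w[z==0]=np.nan; return w
def ray(g,u,v,h):
    d=g['R'].T@np.linalg.inv(g['mtx'])@np.array([u,v,1.]); c=-g['R'].T@g['t']
    return c+d*(h-c[2])/d[2]
E
python3 - <<'E'
from h import *
s=manip.sense(); print(s, manip.grip_point_offset)
for n in('top','side'):
    g=save(n,n+'0'); print(n,-g['R'].T@g['t'],g['R'],g['mtx'])
E
```

```text
{'time': 0.0, 'q': array([-1.33851225,  0.59208689,  0.04828837,  1.60985503, -0.03329083,
        0.94270875, -0.03373735]), 'dq': array([ 5.24940825e-04,  1.65058223e-03,  1.90515233e-03,  4.57691604e-04,
       -4.58912841e-05,  1.89216847e-04, -5.28772059e-04]), 'joint_efforts': array([ 2.02145775e-04, -5.48696172e+01,  1.54694729e+00, -1.98122263e+01,
        9.50198737e-03,  8.95633420e-03, -4.92331296e-06]), 'ee_pos': array([0.23175683, 0.6860677 , 0.23015165]), 'orientation': array([-3.13934256e+00,  1.26714177e-04,  2.81586595e+00]), 'force': array([-0.87346178, -0.36480518,  0.66225051]), 'ft_torque': array([ 0.0388724 , -0.00269829,  0.00061035]), 'finger_force': 0.0, 'opening': 0.9997388313002706} -0.0187
top [0.35875604 0.01920073 1.44391835] [[-0.01105574 -0.999938    0.00133272]
 [-0.9870501   0.01069993 -0.16005506]
 [ 0.16003087 -0.00308499 -0.98710719]] [[451.41375873   0.         257.74601566]
 [  0.         451.41375873 190.44154698]
 [  0.           0.           1.        ]]
side [-0.22298893 -0.95092293  0.79160347] [[ 0.7726218  -0.63466022  0.01618515]
 [-0.29911418 -0.38638549 -0.87248894]
 [ 0.55998773  0.66926277 -0.48836573]] [[454.79531916   0.         252.40271943]
 [  0.         454.79531916 200.8042223 ]
 [  0.           0.           1.        ]]
```

View pics/top0.png

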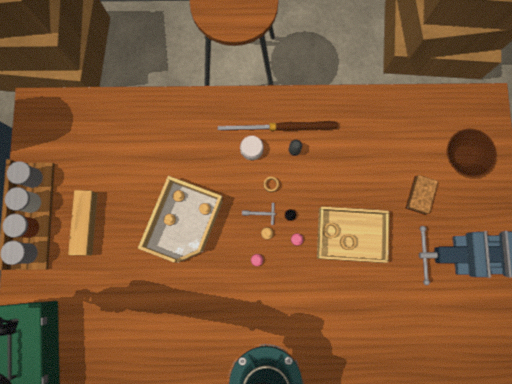

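View pics/side0.png

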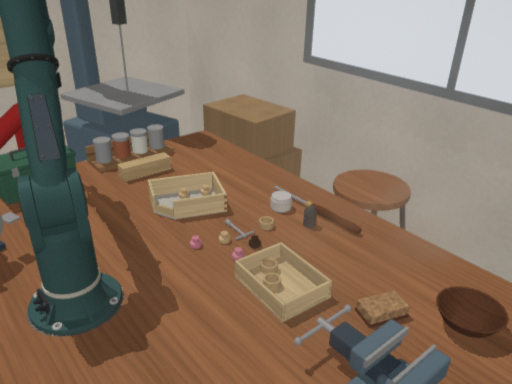

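The top view shows the tote around (180,220), with its cut corner at lower right near (195,252). The ring box is at (354,235), the loose ring at (272,184) and the loose beech knob at (267,233). The black knob (290,215) and pink knobs (297,240) and (257,260) stay put, and the chuck key is at (260,213).

```bash
python3 - <<'E'
from h import *
g=dict(np.load('top0.npz')); w=cloud(g); I=g['color']; hsv=cv2.cvtColor(I,cv2.COLOR_BGR2HSV)
def sel(u0,v0,u1,v1,lo,hi):
    p=w[v0:v1,u0:u1].reshape(-1,3); return p[(p[:,2]>lo)&(p[:,2]<hi)]
print('bench z',np.nanmedian(w[270:280,300:400,2]))
for n,b in dict(ring=(262,174,282,194),knob=(260,226,275,240),key=(240,202,280,226),black=(284,208,298,222),pink1=(290,233,304,247),pink2=(250,253,264,267)).items():
    p=sel(*b,.008,.06); print(n,len(p),p[:,:2].min(0),p[:,:2].max(0),p.mean(0))
for n,b in dict(tote=(132,170,230,268),box=(312,200,396,268)).items():
    h=.068 if n=='tote' else .055
    p=sel(*b,h-.008,h+.008); r=cv2.minAreaRect((p[:,:2]*1000).astype(np.float32)); print(n,len(p),np.median(p[:,2]),r,cv2.boxPoints(r).round(0).tolist())
# in-tote knobs & box rings
p=sel(150,185,215,250,.024,.046); 
m=np.zeros((384,512),np.uint8); z=w[...,2]; m[185:250,150:215]=((z>.025)&(z<.045))[185:250,150:215]
n,l,s,c=cv2.connectedComponentsWithStats(m)
for i in range(1,n):
    if s[i,4]>8: print('in tote',c[i],s[i,4],np.nanmean(w[l==i],0))
for n,b in dict(ring=(262,174,282,194),knob=(260,226,275,240)).items():
    u0,v0,u1,v1=b; c=hsv[v0:v1,u0:u1]; print(n, c[::2,::2].tolist() if 0 else '')
C=np.concatenate
big=cv2.resize(I[165:275,130:400],None,fx=2.9,fy=2.9,interpolation=cv2.INTER_CUBIC); cv2.imwrite('pics/crop0.png',big)
E
```

```text
bench z -3.9283797640488e-05
ring 98 [ 0.58792682 -0.05743736] [0.63776647 0.00074475] [ 0.61060488 -0.02650904  0.02097505]
knob 107 [ 0.43809948 -0.02893449] [0.47329557 0.00603798] [ 0.45387004 -0.01096711  0.02149709]
key 117 [ 0.4827715  -0.03622033] [0.55105996 0.06575564] [0.5181944  0.01352425 0.01216623]
black 109 [ 0.49400439 -0.10317558] [ 0.52980164 -0.06803857] [ 0.51120704 -0.08593673  0.02167909]
pink1 112 [ 0.41542759 -0.12346953] [ 0.45264888 -0.08807422] [ 0.43366465 -0.10499314  0.02113795]
pink2 114 [0.35450758 0.00377726] [0.38874275 0.03829846] [0.37146198 0.02142539 0.02092414]
tote 786 0.06763189833969226 ((488.50042724609375, 254.78408813476562), (181.15029907226562, 240.1893768310547), 68.3153076171875) [[343.0, 215.0], [567.0, 126.0], [634.0, 295.0], [410.0, 383.0]]
box 637 0.05395740497798309 ((445.7762451171875, -278.110595703125), (211.27259826660156, 160.13275146484375), 85.76290893554688) [[358.0, -378.0], [518.0, -389.0], [533.0, -179.0], [374.0, -167.0]]
in tote [159.675 208.65 ] 80 [0.53288123 0.32341993 0.03448058]
in tote [177.3877551  194.89795918] 49 [0.5757374  0.26862155 0.03458454]
in tote [202.5 193. ] 12 [0.58069498 0.18923062 0.03612401]
in tote [203.96363636 207.8       ] 55 [0.53385481 0.18445424 0.03423245]
in tote [168.30188679 218.69811321] 53 [0.50076371 0.29591101 0.03376783]
in tote [212.15384615 222.23076923] 13 [0.48804163 0.15836213 0.03539479]
ring 
knob
```

View pics/crop0.png

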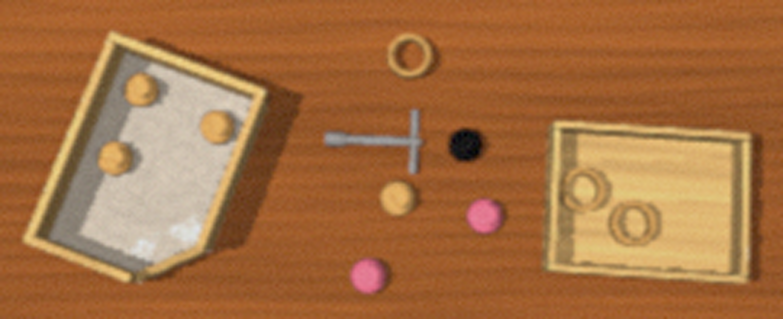

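Depth readings are good to a few mm, so the poses are clear and I can start moving with the ring.

```bash
cat >> h.py <<'E'
from scipy.spatial.transform import Rotation as Ro
def go(p,psi,note=''):
    "tool-frame turn (deg) and shift (mm) from here to TCP p, pointing down, yaw psi deg"
    s=manip.sense(); R=Ro.from_euler('xyz',s['orientation']); T=Ro.from_euler('xyz',[180,0,psi],degrees=True)
    print(note,(R.inv()*T).as_rotvec(degrees=True).round(1),(R.inv().apply(np.array(p)-s['ee_pos'])*1000).round(1))
E
python3 -c "
from h import *
go([.6115,-.027,.10],85.7,'ring')"
```

```text
ring [-0.1  0.1 75.6] [-587.9 -553.9  131.5]
```

```bash
python3 -m inch '[0,0,75.6,-588,-554,70,75, 0,0,75.6,-588,-554,70,75, 0,0,75.6,-588,-554,70,75, 0,0,75.6,-588,-554,70,75, 0,0,75.6,-588,-554,70,75, 0,0,75.6,-588,-554,70,75, 0,0,75.6,-588,-554,70,75, 0,0,75.6,-588,-554,70,75, 0,0,75.6,-588,-554,70,75, 0,0,75.6,-588,-554,70,75, 0,0,75.6,-588,-554,70,75, 0,0,75.6,-588,-554,70,75, 0,0,75.6,-588,-554,70,75, 0,0,75.6,-588,-554,70,75, 0,0,75.6,-588,-554,70,75, 0,0,75.6,-588,-554,70,75, 0,0,75.6,-588,-554,70,75, 0,0,75.6,-588,-554,70,75, 0,0,75.6,-588,-554,131,75, 0,0,75.6,-588,-554,131,75]'; python3 -c "
from h import *
go([.6115,-.027,.004],85.7,'ring'); print(manip.sense()['opening'])"
```

```text
time: 2.1
ee_pos: [0.6077, -0.0228, 0.0966]
orientation: [-3.133, -0.002, 1.5]
force: [-1.6, 0.4, -1.0]
opening: 0.876
finger_force: 0.0
ring [-0.5 -0.1  0.2] [-4.1  4.9 92.6]
0.8760697872138222
```

```bash
python3 -m inch '[0,0,0,0,0,30,75, 0,0,0,0,0,30,75, 0,0,0,0,0,30,75, 0,0,0,0,0,30,75]'; python3 -c "
from h import *
go([.6115,-.027,.004],85.7,'ring')"
```

```text
time: 2.5
ee_pos: [0.6126, -0.0254, 0.0719]
orientation: [3.14, -0.0, 1.497]
force: [-0.2, -0.2, -0.6]
opening: 0.879
finger_force: 0.0
ring [ 0.1 -0.   0.1] [-1.7 -1.1 67.9]
```

```bash
python3 -m inch '[0,0,0,-2,-1,45,75, 0,0,0,-2,-1,65,75, 0,0,0,-2,-1,65,75, 0,0,0,-2,-1,65,75, 0,0,0,-2,-1,65,40, 0,0,0,-2,-1,65,40, 0,0,0,-2,-1,65,40, 0,0,0,-2,-1,65,40, 0,0,0,-2,-1,65,40, 0,0,0,-2,-1,65,40, 0,0,0,-2,-1,65,40, 0,0,0,-2,-1,65,40]'; python3 -c "
from h import *
go([.4417,-.333,.012],85.7,'box')"
```

```text
time: 3.7
ee_pos: [0.612, -0.0281, 0.0077]
orientation: [3.139, -0.001, 1.497]
force: [-1.2, -0.3, 8.5]
opening: 0.54
finger_force: 60.0
box [ 0.2 -0.   0.1] [-316.6 -147.3   -4.9]
```

```bash
python3 -m inch '[0,0,0,0,0,-50,40, 0,0,0,0,0,-100,40, 0,0,0,-317,-147,-110,40, 0,0,0,-317,-147,-110,40, 0,0,0,-317,-147,-110,40, 0,0,0,-317,-147,-110,40, 0,0,0,-317,-147,-110,40, 0,0,0,-317,-147,-110,40, 0,0,0,-317,-147,-110,40, 0,0,0,-317,-147,-110,40, 0,0,0,-317,-147,-110,40, 0,0,0,-317,-147,-110,40, 0,0,0,-317,-147,-110,40]'; python3 -c "
from h import *
go([.4417,-.333,.017],85.7,'box')"
```

```text
time: 5.0
ee_pos: [0.4418, -0.3315, 0.1155]
orientation: [3.141, -0.001, 1.5]
force: [-0.4, 0.0, -0.4]
opening: 0.534
finger_force: 61.7
box [ 0.  -0.   0.2] [-1.6 -0.1 98.5]
```

```bash
python3 -m inch '[0,0,0,-1,0,40,40, 0,0,0,-1,0,75,40, 0,0,0,-1,0,98,40, 0,0,0,-1,0,98,40, 0,0,0,-1,0,98,40, 0,0,0,-1,0,98,40, 0,0,0,-1,0,98,62, 0,0,0,-1,0,98,62, 0,0,0,-1,0,98,62, 0,0,0,-1,0,98,62, 0,0,0,-1,0,60,62, 0,0,0,-1,0,10,62, 0,0,0,-1,0,-10,62, 0,0,0,-1,0,-10,62]'; python3 -c "
from h import *
go([.4555,-.0115,.11],0,'knob')"
```

```text
time: 6.4
ee_pos: [0.4422, -0.3358, 0.1286]
orientation: [3.136, 0.003, 1.496]
force: [0.4, -0.6, -0.2]
opening: 0.729
finger_force: 0.0
knob [ 0.4 -0.1 85.7] [324.5 -11.1  17.4]
```

```bash
python3 -m inch '[0,0,85.7,324,-11,17,62, 0,0,85.7,324,-11,17,62, 0,0,85.7,324,-11,17,62, 0,0,85.7,324,-11,17,62, 0,0,85.7,324,-11,17,62, 0,0,85.7,324,-11,17,62, 0,0,85.7,324,-11,17,62, 0,0,85.7,324,-11,17,62, 0,0,85.7,324,-11,17,62, 0,0,85.7,324,-11,17,62, 0,0,85.7,324,-11,17,62, 0,0,85.7,324,-11,17,62, 0,0,85.7,324,-11,17,62, 0,0,85.7,324,-11,17,62]'; python3 - <<'E'
from h import *
go([.4555,-.0115,.004],0,'knob')
g=save('top','top1'); w=cloud(g)
p=w[200:265,315:395].reshape(-1,3); p=p[(p[:,2]>.025)&(p[:,2]<.04)&(p[:,1]<-.28)&(p[:,1]>-.37)&(p[:,0]>.385)&(p[:,0]<.5)]; print('ring',len(p),p.mean(0),p.min(0),p.max(0))
E
```

```text
time: 7.8
ee_pos: [0.4534, -0.0105, 0.1082]
orientation: [-3.141, 0.0, 0.001]
force: [-0.1, -0.3, -0.4]
opening: 0.722
finger_force: 0.0
knob [-0.   0.   0.1] [  2.1   1.  104.2]
ring 105 [ 0.43706548 -0.3237491   0.03129392] [ 0.3870911  -0.36992697  0.02515925] [ 0.46230873 -0.28033115  0.03948014]
```

```bash
python3 -m inch '[0,0,0,2,1,45,62, 0,0,0,2,1,80,62, 0,0,0,2,1,102,62, 0,0,0,2,1,102,62, 0,0,0,2,1,102,62, 0,0,0,2,1,102,30, 0,0,0,2,1,102,30, 0,0,0,2,1,102,30, 0,0,0,2,1,102,30, 0,0,0,2,1,102,30, 0,0,0,2,1,102,30, 0,0,0,2,1,102,30]'; python3 -c "
from h import *
print(manip.sense()['finger_force'])"
```

```text
time: 9.05
ee_pos: [0.4564, -0.0115, 0.0078]
orientation: [3.141, -0.003, 0.001]
force: [-0.1, -0.7, 6.7]
opening: 0.4
finger_force: 59.0
58.97650146391243
```

```bash
python3 -m inch '[0,0,0,0,0,-50,30, 0,0,0,0,0,-100,30, 0,0,0,0,0,-120,30, 0,0,0,0,0,-120,30, 0,0,0,0,0,-120,30]'; python3 - <<'E'
from h import *
go([.4635,.2325,.13],68.3,'tote')
a=save('top','top2')['color']; b=save('side','side2')['color']
cv2.imwrite('pics/c2.png',np.vstack([cv2.resize(a[140:290,120:400],(784,420))[:300],cv2.resize(b[130:330,130:400],(404,300))]) if 0 else np.hstack([cv2.resize(a[160:280,200:400],(400,240)),cv2.resize(b[170:320,170:350],(288,240))]))
E
```

```text
time: 9.55
ee_pos: [0.4556, -0.0106, 0.1269]
orientation: [-3.141, -0.002, 0.002]
force: [-0.3, 0.1, -0.4]
opening: 0.4
finger_force: 60.1
tote [  0.   -0.1 -68.2] [   8.3 -243.1   -2.9]
```

View pics/c2.png

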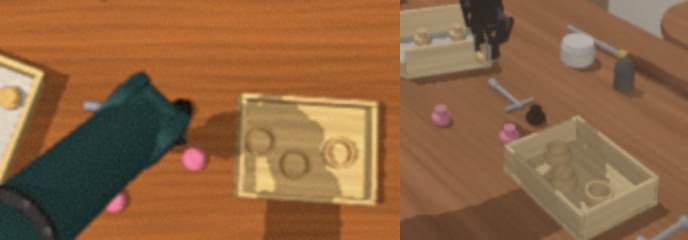

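The third ring now lies in the box at crop (340,152), and the knob is held in the fingers at crop (482,55). Next I move over the tote.

```bash
python3 -m inch '[0,0,-68.2,8,-243,-5,30, 0,0,-68.2,8,-243,-5,30, 0,0,-68.2,8,-243,-5,30, 0,0,-68.2,8,-243,-5,30, 0,0,-68.2,8,-243,-5,30, 0,0,-68.2,8,-243,-5,30, 0,0,-68.2,8,-243,-5,30, 0,0,-68.2,8,-243,-5,30, 0,0,-68.2,8,-243,-5,30, 0,0,-68.2,8,-243,-5,30, 0,0,-68.2,8,-243,-5,30, 0,0,-68.2,8,-243,-5,30]'; python3 -c "
from h import *
go([.4635,.2325,.0155],68.3,'tote')"
```

```text
time: 10.85
ee_pos: [0.4633, 0.2314, 0.131]
orientation: [-3.141, 0.001, 1.189]
force: [-0.2, 0.3, -1.0]
opening: 0.399
finger_force: 60.1
tote [-0.   0.  -0.2] [  1.2  -0.2 115.5]
```

```bash
python3 -m inch '[0,0,0,1,0,45,30, 0,0,0,1,0,85,30, 0,0,0,1,0,105,30, 0,0,0,1,0,114,30, 0,0,0,1,0,115,30, 0,0,0,1,0,115,30, 0,0,0,1,0,115,30, 0,0,0,1,0,115,54, 0,0,0,1,0,115,54, 0,0,0,1,0,115,54, 0,0,0,1,0,115,54, 0,0,0,1,0,95,54, 0,0,0,1,0,50,54, 0,0,0,1,0,5,54, 0,0,0,1,0,0,54, 0,0,0,1,0,0,30, 0,0,0,1,0,0,30]'; python3 - <<'E'
from h import *
g=save('side','side3'); b=g['color']
cv2.imwrite('pics/c3.png',cv2.resize(b[160:230,130:250],(480,280),interpolation=cv2.INTER_CUBIC))
c=np.array([.4885,.2548]);ex=np.array([.929,-.37]);ey=np.array([.37,.929])
t=[.115,.060]; p=c+t[0]*ex+t[1]*ey
go([*p,.10],68.3,'wall above'); print(p)
E
```

```text
time: 12.55
ee_pos: [0.4629, 0.2326, 0.1307]
orientation: [-3.14, 0.001, 1.191]
force: [0.1, 0.7, -0.8]
opening: 0.352
finger_force: 0.0
wall above [-0.1  0.1 -0. ] [ 90.5 130.7  29.8]
[0.617535 0.26799 ]
```

View pics/c3.png

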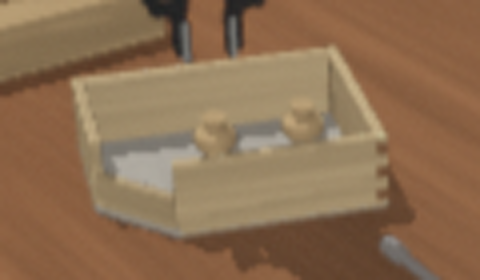

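The fingers are empty. Two knobs are visible at crop (215,132) and (303,120), and the others are hidden behind the near wall. I'll move over the end wall and check the tote pose and the knob count from above.

```bash
python3 -m inch '[0,0,0,90,131,10,26, 0,0,0,90,131,10,26, 0,0,0,90,131,10,26, 0,0,0,90,131,10,26, 0,0,0,90,131,10,26, 0,0,0,90,131,30,26, 0,0,0,90,131,30,26, 0,0,0,90,131,30,26]'; python3 - <<'E'
from h import *
g=save('top','top4'); w=cloud(g); cv2.imwrite('pics/c4.png',cv2.resize(g['color'][165:275,120:240],(480,440),interpolation=cv2.INTER_CUBIC))
s=save('side','side4'); w2=cloud(s)
p=w[165:275,130:235].reshape(-1,3); p=p[(p[:,2]>.06)&(p[:,2]<.073)]
c=np.array([.4885,.2548]);B=np.array([[.929,-.37],[.37,.929]])
q=(p[:,:2]-c)@B.T*1000; print(len(q),np.percentile(q,[.5,2,98,99.5],axis=0).round(1))
p2=w2.reshape(-1,3);p2=p2[(p2[:,2]>.06)&(p2[:,2]<.07)];q2=(p2[:,:2]-c)@B.T*1000
m=(abs(q2[:,0])<135)&(abs(q2[:,1])<105); q2=q2[m]; 
print('side: +x wall',np.percentile(q2[(q2[:,0]>100)&(abs(q2[:,1])<40),0],[2,50,98]),' top:',np.percentile(q[(q[:,0]>100)&(abs(q[:,1])<40),0],[2,50,98]))
go([.6175,.268,.041],68.3,'down')
E
```

```text
time: 13.4
ee_pos: [0.6163, 0.267, 0.1003]
orientation: [-3.138, 0.002, 1.191]
force: [0.3, 0.2, 0.9]
opening: 0.304
finger_force: 0.0
662 [[-119.8  -90.1]
 [-118.8  -89.7]
 [ 119.    89. ]
 [ 119.7   89.9]]
side: +x wall [109.04546488 111.1709481  119.22137113]  top: [109.71060996 114.35649384 119.79214491]
down [-0.   0.  -0.1] [ 0.4 -0.7 60.7]
```

View pics/c4.png

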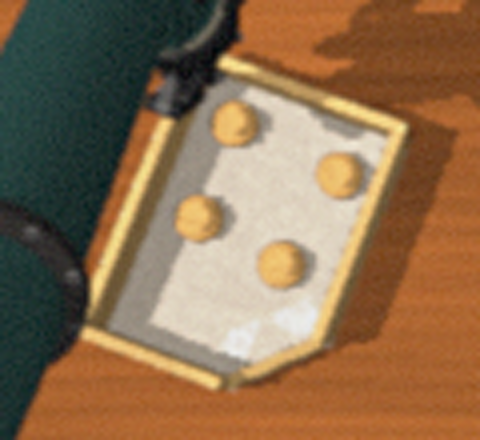

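All four knobs are in the tote, the new one at crop (282,265), and the tote has not moved. I'll descend and pinch the end wall.

```bash
python3 -m inch '[0,0,0,0,0,30,26, 0,0,0,0,0,50,26, 0,0,0,0,0,59,26, 0,0,0,0,0,59,26, 0,0,0,0,0,59,26, 0,0,0,0,0,59,4, 0,0,0,0,0,59,4, 0,0,0,0,0,59,4, 0,0,0,0,0,59,4, 0,0,0,0,0,59,4, 0,0,0,0,0,59,4]'; python3 - <<'E'
from h import *
c=np.array([.4885,.2548,0]);E=np.array([[.929,-.37,0],[.37,.929,0],[0,0,1]]).T
s=manip.sense(); R=Ro.from_euler('xyz',s['orientation'])
piv=c+E@np.array([-.09,-.06,0]); ax=E@np.array([1,-1,0])/2**.5
print(R.inv().apply(ax).round(3), R.inv().apply(ax*np.pi/180))
for a in range(4,41,4):
    Q=Ro.from_rotvec(ax*np.radians(a)); p=piv+Q.apply(s['ee_pos']-piv)
    print(a,R.inv().apply(ax*a).round(1),(R.inv().apply(p-s['ee_pos'])*1000).round(1))
E
```

```text
time: 14.6
ee_pos: [0.6195, 0.2679, 0.0437]
orientation: [3.141, -0.001, 1.191]
force: [-1.3, 0.5, 6.4]
opening: 0.104
finger_force: 60.7
[-0.707  0.708 -0.   ] [-1.23320267e-02  1.23499195e-02 -7.31440249e-06]
4 [-2.8  2.8 -0. ] [ -2.5  -2.5 -16.1]
8 [-5.7  5.7 -0. ] [ -5.9  -5.9 -31.8]
12 [-8.5  8.5 -0. ] [ -9.9 -10.  -47.2]
16 [-11.3  11.3  -0. ] [-14.8 -14.8 -62.2]
20 [-14.1  14.2  -0. ] [-20.4 -20.4 -76.6]
24 [-17.  17.  -0.] [-26.6 -26.6 -90.5]
28 [-19.8  19.8  -0. ] [ -33.6  -33.6 -103.7]
32 [-22.6  22.6  -0. ] [ -41.1  -41.1 -116.2]
36 [-25.4  25.5  -0. ] [ -49.3  -49.3 -127.9]
40 [-28.3  28.3  -0. ] [ -58.   -58.  -138.7]
```

```bash
python3 -m inch '[-0.7,0.7,0,-0.6,-0.6,-4,4, -1.4,1.4,0,-1.2,-1.2,-8,4, -2.1,2.1,0,-1.8,-1.8,-12,4, -2.8,2.8,0,-2.5,-2.5,-16,4, -3.5,3.5,0,-3.3,-3.3,-20,4, -4.2,4.2,0,-4.1,-4.1,-24,4, -5,5,0,-5,-5,-28,4, -5.7,5.7,0,-5.9,-5.9,-32,4, -6.4,6.4,0,-6.9,-6.9,-35.7,4, -7.1,7.1,0,-7.9,-7.9,-39.5,4, -7.8,7.8,0,-8.9,-8.9,-43.4,4, -8.5,8.5,0,-10,-10,-47.2,4, -9.2,9.2,0,-11.1,-11.1,-51,4, -9.9,9.9,0,-12.3,-12.3,-54.8,4, -10.6,10.6,0,-13.5,-13.5,-58.5,4, -11.3,11.3,0,-14.8,-14.8,-62.2,4, -11.3,11.3,0,-14.8,-14.8,-62.2,4, -11.3,11.3,0,-14.8,-14.8,-62.2,4]'; python3 - <<'E'
from h import *
g=save('top','top5');s=save('side','side5')
cv2.imwrite('pics/c5.png',np.hstack([cv2.resize(g['color'][165:275,120:240],(480,440)),cv2.resize(s['color'][160:230,130:240],(320,440*320//690)) if 0 else cv2.resize(s['color'][150:230,130:210],(320,440))]))
E
```

```text
time: 16.4
ee_pos: [0.5989, 0.2591, 0.1043]
orientation: [2.943, -0.196, 1.21]
force: [0.1, -0.4, -2.9]
opening: 0.104
finger_force: 59.4
```

View pics/c5.png

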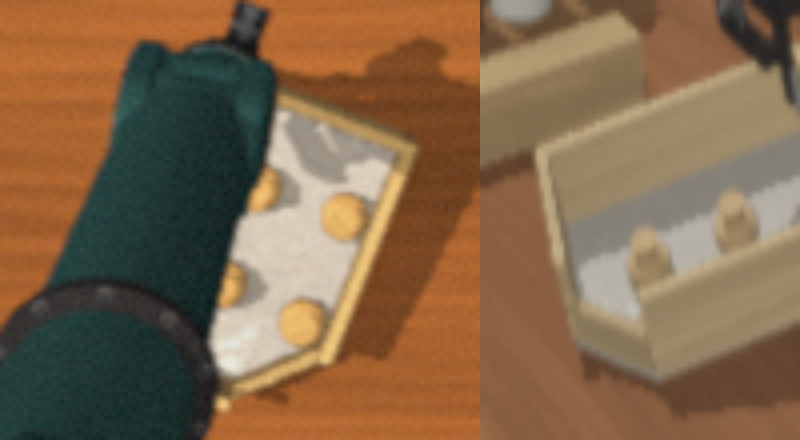

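The tilt works. All four knobs are upright and sliding, and the lip rests on the bench. I'll continue.

```bash
python3 - <<'E'
from h import *
c=np.array([.4885,.2548,0]);E=np.array([[.929,-.37,0],[.37,.929,0],[0,0,1]]).T
piv=c+E@np.array([-.09,-.06,0]); ax=E@np.array([1,-1,0])/2**.5; p0=np.array([.6195,.2679,.0437])
R0=Ro.from_euler('xyz',[180,0,68.3],degrees=True); f=lambda a:(Ro.from_rotvec(ax*np.radians(a))*R0, piv+Ro.from_rotvec(ax*np.radians(a)).apply(p0-piv))
R,p=f(16); print(p,manip.sense()['ee_pos'])
for a in range(18,37,2):
    r,q=f(a); print(a,(R.inv()*r).as_rotvec(degrees=True).round(1),(R.inv().apply(q-p)*1000).round(1))
E
```

```text
[0.6001963  0.25959302 0.10583538] [0.59903957 0.25929579 0.1041047 ]
18 [-1.4  1.4  0. ] [-1.2 -1.2 -8.1]
20 [-2.8  2.8  0. ] [ -2.6  -2.6 -16. ]
22 [-4.2  4.2  0. ] [ -4.1  -4.1 -24. ]
24 [-5.7  5.7  0. ] [ -5.9  -5.9 -31.8]
26 [-7.1  7.1  0. ] [ -7.9  -7.9 -39.5]
28 [-8.5  8.5  0. ] [-10.  -10.  -47.2]
30 [-9.9  9.9  0. ] [-12.3 -12.3 -54.7]
32 [-11.3  11.3   0. ] [-14.9 -14.9 -62.1]
34 [-12.7  12.7   0. ] [-17.6 -17.6 -69.4]
36 [-14.1  14.1   0. ] [-20.4 -20.4 -76.6]
```

```bash
python3 -m inch '[-0.7,0.7,0,-0.6,-0.6,-4,4, -1.4,1.4,0,-1.2,-1.2,-8,4, -2.1,2.1,0,-1.8,-1.8,-12,4, -2.8,2.8,0,-2.5,-2.5,-16,4, -3.5,3.5,0,-3.3,-3.3,-20,4, -4.2,4.2,0,-4.1,-4.1,-24,4, -5,5,0,-5,-5,-28,4, -5.7,5.7,0,-5.9,-5.9,-32,4, -6.4,6.4,0,-6.9,-6.9,-35.7,4, -7.1,7.1,0,-7.9,-7.9,-39.5,4, -7.8,7.8,0,-8.9,-8.9,-43.4,4, -8.5,8.5,0,-10,-10,-47.2,4, -9.2,9.2,0,-11.1,-11.1,-51,4, -9.9,9.9,0,-12.3,-12.3,-54.8,4, -10.6,10.6,0,-13.5,-13.5,-58.5,4, -11.3,11.3,0,-14.8,-14.8,-62.2,4, -11.3,11.3,0,-14.8,-14.8,-62.2,4, -11.3,11.3,0,-14.8,-14.8,-62.2,4, -11.3,11.3,0,-14.8,-14.8,-62.2,4, -11.3,11.3,0,-14.8,-14.8,-62.2,4]'; python3 -m inch '[0,0,0,0,0,0,4, 0,0,0,0,0,0,4, 0,0,0,0,0,0,4, 0,0,0,0,0,0,4, 0,0,0,0,0,0,4, 0,0,0,0,0,0,4]'; python3 - <<'E'
from h import *
g=save('top','top6');s=save('side','side6')
cv2.imwrite('pics/c6.png',np.hstack([cv2.resize(g['color'][165:275,120:240],(480,440)),cv2.resize(s['color'][150:230,130:210],(320,440))]))
E
```

```text
time: 18.5
ee_pos: [0.5773, 0.2499, 0.1892]
orientation: [2.773, -0.345, 1.256]
force: [0.3, -0.6, -5.9]
opening: 0.097
finger_force: 59.2
time: 19.1
ee_pos: [0.5773, 0.2499, 0.1895]
orientation: [2.773, -0.346, 1.256]
force: [1.4, -0.3, -4.7]
opening: 0.105
finger_force: 59.2
```

View pics/c6.png

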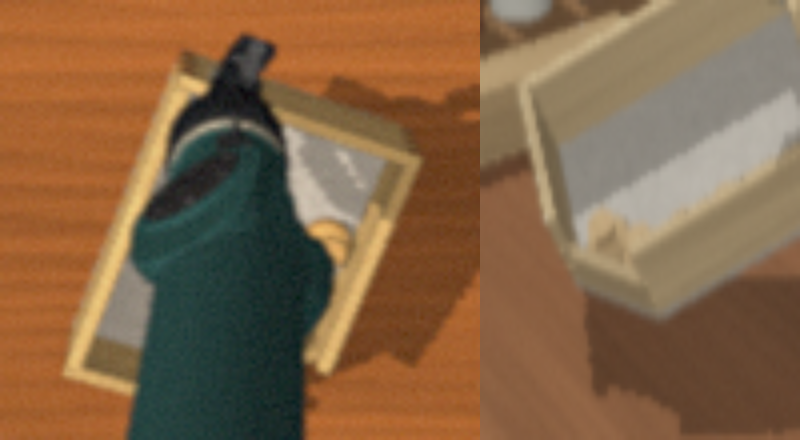

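The side view shows knobs at the lip, at crop (610,240). The top view still shows one beside the -y wall at crop (328,240). I'll measure the actual tilt and the knob positions by fitting the floor plane.

```bash
cat > tilt.py <<'E'
from h import *
def run(tn,sn):
    out=[]
    for n,b in ((tn,(165,275,120,240)),(sn,(150,230,130,240))):
        g=dict(np.load(n+'.npz')); w=cloud(g); I=g['color'].astype(int)
        out.append((w[b[0]:b[1],b[2]:b[3]].reshape(-1,3), I[b[0]:b[1],b[2]:b[3]].reshape(-1,3)))
    P=np.vstack([o[0] for o in out]); C=np.vstack([o[1] for o in out])
    ok=np.isfinite(P).all(1); P,C=P[ok],C[ok]; up=P[:,2]>.012
    fl=up&(C.max(1)-C.min(1)<30)&(C.max(1)>90); F=P[fl]
    rng=np.random.default_rng(0); best=0
    for _ in range(500):
        a=F[rng.choice(len(F),3,False)]; nn=np.cross(a[1]-a[0],a[2]-a[0]); L=np.linalg.norm(nn)
        if L<1e-5: continue
        nn/=L*np.sign(nn[2]); m=abs((F-a[0])@nn)<.003
        if nn[2]>.7 and m.sum()>best: best=m.sum(); M=m
    G=F[M]; c=G.mean(0); nn=np.linalg.svd(G-c)[2][2]; nn*=np.sign(nn[2])
    print('floor n',nn.round(3),'tilt',np.degrees(np.arccos(nn[2])).round(1),best,len(F),'dir',np.degrees(np.arctan2(nn[1],nn[0])).round(1))
    return P,C,c,nn
if __name__=='__main__':
    import sys
    P,C,c,n=run(*sys.argv[1:3])
    s=manip.sense(); R=Ro.from_euler('xyz',s['orientation']).as_matrix()
    # tote axes: z=n, x=tool y made orthogonal to n (pads flat on the end wall)
    x=R[:,1]-n*(R[:,1]@n); x/=np.linalg.norm(x); y=np.cross(n,x)
    gp=s['ee_pos']-R[:,2]*.0187  # on the end wall, x=115
    h=(P-c)@n; X=(P-gp)@x*1000+115; Y=(P-gp)@y*1000; Y+=90-np.percentile(Y[(abs(X)<100)&(abs(h-.058)<.006)&(Y<110)],99)
    yl=Y[(X>0)&(X<100)&(h>.05)&(h<.066)]; print('y range of walls',np.percentile(yl,[1,99]).round())
    org=gp-x*.115; # lowest point of underside
    k=(h>.018)&(h<.036)&(X>-112)&(X<106)&(Y>-78)&(Y<76)&(C[:,2]-C[:,0]>40)
    H,_,_=np.histogram2d(X[k],Y[k],bins=[np.arange(-120,121,15),np.arange(-90,91,15)]); print(H.astype(int))
    b=(h>-.012)&(h<.0)&(P[:,2]<.03); print('floor height centre',c.round(3))
    y0=(y@gp)
    off=np.median((P-gp)@y*1000-Y)
    lip=gp+x*(-.205)+y*((-60+off)/1000); lip-=n*((lip-c)@n+.006); print('lip bottom edge mid world',lip.round(4))
E
python3 tilt.py top6 side6
```

```text
floor n [-0.454 -0.196  0.869] tilt 29.6 1399 2088 dir -156.7
y range of walls [-93.  87.]
[[ 0  0  1  9  3  0  0  1  9 13 10  0]
 [ 0  0 17  7  3  0  0  0  0  0  0  0]
 [ 0 15  8 18 14  0  0  0  0  0  0  0]
 [ 1  9  5  8  7  0  0  0  0  0  0  0]
 [ 1  0  7  1  0  0  0  0  0  0  0  0]
 [ 0  0  0  0  0  0  0  0  0  0  1  0]
 [ 0  0  1  0  0  0  0  0  0  0  0  0]
 [ 0  0  0  0  0  0  0  0  0  0  0  1]
 [ 0  1  0  0  0  0  0  0  0  0  0  0]
 [ 2 19  5  0  0  0  0  0  0  0  0  1]
 [ 0  2  1  0  0  0  0  0  0  0  0  0]
 [ 0  0  0  0  0  0  0  0  0  0  0  0]
 [ 0  0  0  0  0  0  0  0  0  0  0  0]
 [ 0  0  0  0  0  0  0  0  0  0  0  0]
 [ 0  0  0  0  0  0  0  0  0  0  0  0]
 [ 0  0  0  0  0  0  0  0  0  0  0  0]]
floor height centre [0.494 0.261 0.107]
lip bottom edge mid world [0.3902 0.2376 0.041 ]
```

The tilt is square to the lip at 29.6°, but the tote is about 36 mm too high. The arm didn't reach the commanded pose, possibly because of a joint limit, so I'll check.

```bash
python3 -c "
from h import *
print(manip.sense()['q'].round(3))"
```

```text
[-0.727  0.43   0.292  2.224 -1.533  0.079  0.642]
```

Joints 5 and 6 are at their limits because the hand is tilted outward too close to the base. Carrying the tilted tote outward, away from the base, frees the wrist. Nothing is standing in that direction.

```bash
python3 - <<'E'
from h import *
s=manip.sense(); R=Ro.from_euler('xyz',s['orientation'])
print((R.inv().apply([.918*150,.397*150,0])).round(1), R.inv().apply([0,0,10]).round(1), R.as_matrix().round(3).tolist())
E
```

```text
[93.4 92.8 72. ] [ 3.4  3.4 -8.8] [[0.291, 0.849, 0.441], [0.895, -0.405, 0.189], [0.339, 0.339, -0.877]]
```

```bash
python3 -m inch '[0,0,0,2,2,1,4, 0,0,0,5,5,4,4, 0,0,0,10,10,8,4, 0,0,0,16,16,12,4, 0,0,0,22,22,17,4, 0,0,0,29,29,22,4, 0,0,0,36,36,28,4, 0,0,0,43,43,33,4, 0,0,0,50,50,39,4, 0,0,0,57,57,44,4, 0,0,0,64,64,50,4, 0,0,0,71,71,55,4, 0,0,0,78,78,60,4, 0,0,0,84,84,65,4, 0,0,0,88,88,68,4, 0,0,0,91,91,70,4, 0,0,0,93,93,72,4, 0,0,0,93,93,72,4, 0,0,0,93,93,72,4, 0,0,0,93,93,72,4]'; python3 - <<'E'
from h import *
s=manip.sense();print(s['q'].round(3)); R=Ro.from_euler('xyz',s['orientation']); print('tool tilt',np.degrees(np.arccos(-R.as_matrix()[2,2])))
save('top','top7');save('side','side7')
E
sed -i 's/(165,275,120,240)/(100,260,120,240)/; s/(150,230,130,240)/(110,230,130,270)/' tilt.py; python3 tilt.py top7 side7
```

```text
time: 21.2
ee_pos: [0.7147, 0.3088, 0.1893]
orientation: [2.773, -0.346, 1.256]
force: [0.5, 0.3, -5.3]
opening: 0.104
finger_force: 59.2
[-0.909  0.658  0.642  1.909 -1.183  0.37   0.212]
tool tilt 28.629510667434317
floor n [-0.449 -0.204  0.87 ] tilt 29.5 1098 2566 dir -155.6
y range of walls [-94.  89.]
[[ 0  0  1 19  5  0  0  0  0  2  2  0]
 [ 0  1 35 15  3  0  0  0  0  0  3  1]
 [ 2 30 14 35 27  1  0  0  0  0  0  2]
 [ 7 20 15  8  6  0  0  0  0  0  0  1]
 [ 0 12 26  4  0  0  0  0  0  0  1  1]
 [ 0  3  6  0  0  0  0  0  0  0  0  1]
 [ 2 23  7  0  0  0  0  0  0  0  0  3]
 [ 1 15  3  0  0  0  0  0  0  0  1  1]
 [ 2 12  4  0  0  0  0  0  0  0  1  0]
 [ 2 26 13  0  0  0  0  0  0  0  0  2]
 [ 0  4  0  0  0  0  0  0  0  0  1  2]
 [ 0  0  0  0  0  0  0  0  0  0  2  0]
 [ 0  0  0  0  0  0  0  0  0  0  0  1]
 [ 0  0  0  0  0  0  0  0  0  0  1  1]
 [ 0  0  0  0  0  0  0  0  0  0  2  1]
 [ 0  0  0  0  0  0  0  0  0  0  0  0]]
floor height centre [0.637 0.309 0.108]
lip bottom edge mid world [0.5274 0.2981 0.0418]
```

The wrist is free again and the tilt direction is unchanged. Now I'll tilt further about the lip edge, to about 37°, and lower the lip towards the bench.

```bash
cat > more.py <<'E'
from h import *
import sys
a,dz=float(sys.argv[1]),float(sys.argv[2]); piv=np.array([float(v) for v in sys.argv[3:6]])
s=manip.sense(); R=Ro.from_euler('xyz',s['orientation']); ax=R.apply([-.7071,.7071,0])
for k in (.25,.5,.75,1):
    p=piv+Ro.from_rotvec(ax*np.radians(a*k)).apply(s['ee_pos']-piv)+[0,0,dz*k]
    print(k,a*k*.7071,(R.inv().apply(p-s['ee_pos'])*1000).round(1))
E
python3 more.py 8 -.034 .5274 .2981 .040
```

```text
0.25 1.4142 [-4.1 -4.1 -0.4]
0.5 2.8284 [-8.4 -8.4 -0.8]
0.75 4.2425999999999995 [-13. -13.  -1.]
1 5.6568 [-17.7 -17.7  -1.2]
```

```bash
python3 -m inch '[-0.3,0.3,0,-1,-1,0,4, -0.7,0.7,0,-2,-2,0,4, -1.1,1.1,0,-3,-3,0,4, -1.4,1.4,0,-4,-4,0,4, -1.8,1.8,0,-5.2,-5.2,0,4, -2.1,2.1,0,-6.3,-6.3,-1,4, -2.5,2.5,0,-7.4,-7.4,-1,4, -2.8,2.8,0,-8.4,-8.4,-1,4, -3.2,3.2,0,-9.5,-9.5,-1,4, -3.5,3.5,0,-10.7,-10.7,-1,4, -3.9,3.9,0,-11.8,-11.8,-1,4, -4.2,4.2,0,-13,-13,-1,4, -4.6,4.6,0,-14.2,-14.2,-1,4, -5,5,0,-15.4,-15.4,-1,4, -5.3,5.3,0,-16.5,-16.5,-1,4, -5.6,5.6,0,-17.7,-17.7,-1,4, -5.6,5.6,0,-17.7,-17.7,-1,4, -5.6,5.6,0,-17.7,-17.7,-1,4, -5.6,5.6,0,-17.7,-17.7,-1,4, -5.6,5.6,0,-17.7,-17.7,-1,4]'; python3 -m inch '[0,0,0,0,0,0,4, 0,0,0,0,0,0,4, 0,0,0,0,0,0,4, 0,0,0,0,0,0,4]'; python3 - <<'E'
from h import *
print(manip.sense()['q'].round(3))
g=save('top','top8');s=save('side','side8')
cv2.imwrite('pics/c8.png',np.hstack([cv2.resize(g['color'][130:250,110:230],(440,440),interpolation=cv2.INTER_CUBIC),cv2.resize(s['color'][130:220,150:240],(350,440),interpolation=cv2.INTER_CUBIC)]))
E
python3 tilt.py top8 side8
```

```text
time: 23.3
ee_pos: [0.703, 0.304, 0.1941]
orientation: [2.689, -0.411, 1.287]
force: [0.0, -0.8, -5.8]
opening: 0.101
finger_force: 59.2
time: 23.7
ee_pos: [0.7031, 0.3039, 0.1941]
orientation: [2.689, -0.411, 1.287]
force: [0.4, 0.1, -4.9]
opening: 0.103
finger_force: 59.2
[-0.659  0.556  0.244  1.993 -1.533  0.079  0.637]
floor n [-0.533 -0.227  0.815] tilt 35.4 1214 2781 dir -157.0
y range of walls [-323.   90.]
[[ 0  0  0  9  2  2  2  1  9 13 12  0]
 [ 0  0 14  7  3  0  0  0  0  0  0  1]
 [ 0 12  8 13 12  0  0  0  0  0  0  1]
 [ 3  9  6  6  5  0  0  0  0  0  0  2]
 [ 0  0 10  1  0  0  0  0  0  0  1  0]
 [ 0  0  1  0  0  0  0  0  0  0  0  0]
 [ 0  0  3  0  0  0  0  0  0  0  1  0]
 [ 0  0  2  0  0  0  0  0  0  0  0  1]
 [ 0  0  1  0  0  0  0  0  0  0  0  0]
 [ 4 14  3  0  0  0  0  0  0  0  0  0]
 [ 0  1  2  0  0  0  0  0  0  0  0  0]
 [ 0  0  0  0  0  0  0  0  0  0  0  0]
 [ 0  0  0  0  0  0  0  0  0  0  0  0]
 [ 0  0  0  0  0  0  0  0  0  0  0  0]
 [ 0  0  0  0  0  0  0  0  0  0  0  0]
 [ 0  0  0  0  0  0  0  0  0  0  0  0]]
floor height centre [0.626 0.321 0.104]
lip bottom edge mid world [0.5309 0.298  0.0283]
```

View pics/c8.png

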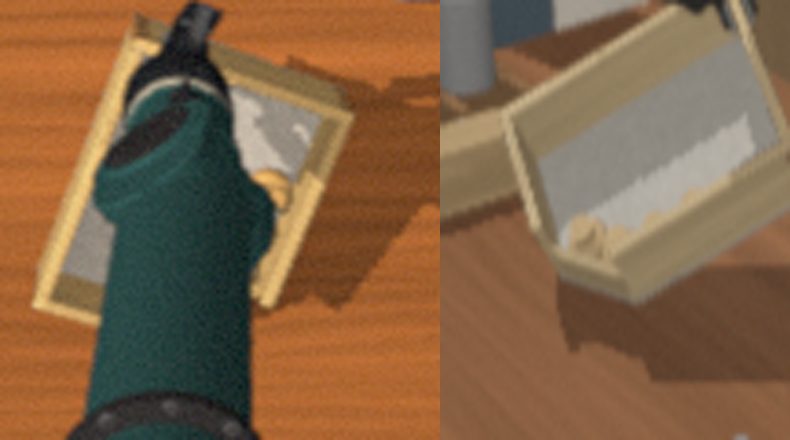

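```bash
cat > kn.py <<'E'
from tilt import *
def kn(tn,sn,show=True):
    P,C,c,n=run(tn,sn); s=manip.sense(); R=Ro.from_euler('xyz',s['orientation']).as_matrix()
    x=R[:,1]-n*(R[:,1]@n); x/=np.linalg.norm(x); y=np.cross(n,x); gp=s['ee_pos']-R[:,2]*.0187
    X=(P-gp)@x*1000+115; Y=(P-gp)@y*1000+61; h=((P-c)@n)*1000
    k=(X>-118)&(X<108)&(Y>-88)&(Y<78)&(C[:,2]-C[:,0]>35)&(h>10)&(h<33)
    S=4; im=np.zeros((180*S//1,240*S,3),np.uint8)
    im=np.zeros((720,800,3),np.uint8)
    for a,b,hh in zip(X[k],Y[k],h[k]):
        cv2.circle(im,(int((a+120)*3.3),int((90-b)*3.3)),4,(0,255,255) if hh>24 else (0,120,0) if hh>14 else (90,0,0),-1)
    cv2.line(im,(0,int(120*3.3)),(int(60*3.3),int(180*3.3)),(255,255,255),1)
    cv2.rectangle(im,(33,33),(int(230*3.3),int(170*3.3)),(255,255,255),1)
    return im[:600]
import sys
if __name__=='__main__': cv2.imwrite('pics/'+sys.argv[3]+'.png',kn(*sys.argv[1:3]))
E
python3 kn.py top8 side8 m8
```

```text
floor n [-0.533 -0.227  0.815] tilt 35.4 1214 2781 dir -157.0
```

View pics/m8.png

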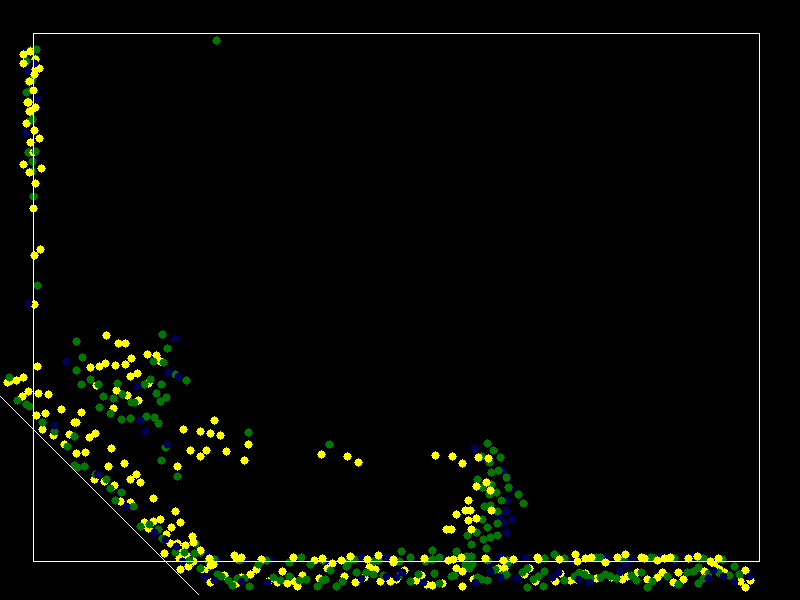

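The knobs have queued along the -y wall, at about (-82,-24), (-58,-50), (-17,-60) and (21,-60) mm in the tote. The fourth is held back by the others, so I'll turn the tilt more towards -x, making the front knobs slide up along the lip, and then return to square.

```bash
cat > aim.py <<'E'
from h import *
import sys
# target tilt t deg, direction phi deg (45=square), lip-bottom-mid shift (world mm)
t,phi=map(float,sys.argv[1:3]); d=np.array([float(v) for v in sys.argv[3:6]])/1000; N=int(sys.argv[6])
B=np.array([[0,1,0],[1,0,0],[0,0,-1.]]); s=manip.sense(); R=Ro.from_euler('xyz',s['orientation'])
L=np.array([-.205,-.121,-.062]); lipof=lambda R,p:p-R.apply([0,0,.0187])+R.apply(B.T@L)
lip=lipof(R,s['ee_pos'])
a=np.radians(phi); E=Ro.from_euler('z',-21.7,degrees=True)
T=E*Ro.from_rotvec(np.radians(t)*np.array([np.sin(a),-np.cos(a),0]))*Ro.from_matrix(B)
rv=(R.inv()*T).as_rotvec(); print('lip',lip.round(4),'->',(lip+d).round(4),'TCP z end')
for k in np.arange(1,N+1)/N:
    Rk=R*Ro.from_rotvec(rv*k); p=lip+d*k-(lipof(Rk,np.zeros(3)))
    print(k.round(2),np.degrees(rv*k).round(1).tolist(),(R.inv().apply(p-s['ee_pos'])*1000).round(1).tolist())
print(p)
E
python3 aim.py 33 8 30 13 10 10
```

```text
lip [0.5276 0.2933 0.028 ] -> [0.5576 0.3063 0.038 ] TCP z end
0.1 [-0.8, -1.9, -0.6] [5.8, 0.5, 2.3]
0.2 [-1.6, -3.8, -1.2] [11.6, 0.9, 4.7]
0.3 [-2.3, -5.6, -1.8] [17.2, 1.3, 7.3]
0.4 [-3.1, -7.5, -2.4] [22.8, 1.7, 10.0]
0.5 [-3.9, -9.4, -2.9] [28.4, 2.1, 12.8]
0.6 [-4.7, -11.3, -3.5] [33.8, 2.5, 15.7]
0.7 [-5.4, -13.1, -4.1] [39.2, 2.9, 18.8]
0.8 [-6.2, -15.0, -4.7] [44.5, 3.3, 22.0]
0.9 [-7.0, -16.9, -5.3] [49.7, 3.7, 25.3]
1.0 [-7.8, -18.8, -5.9] [54.8, 4.1, 28.8]
[0.73543553 0.35688501 0.19400995]
```

```bash
python3 -m inch '[-0.4,-0.9,-0.3,2.9,0.2,1.1,4, -0.8,-1.9,-0.6,5.8,0.5,2.3,4, -1.2,-2.8,-0.9,8.7,0.7,3.5,4, -1.6,-3.8,-1.2,11.6,0.9,4.7,4, -1.9,-4.7,-1.5,14.4,1.1,6,4, -2.3,-5.6,-1.8,17.2,1.3,7.3,4, -2.7,-6.6,-2.1,20,1.5,8.6,4, -3.1,-7.5,-2.4,22.8,1.7,10,4, -3.5,-8.5,-2.7,25.6,1.9,11.4,4, -3.9,-9.4,-2.9,28.4,2.1,12.8,4, -4.3,-10.3,-3.2,31.1,2.3,14.2,4, -4.7,-11.3,-3.5,33.8,2.5,15.7,4, -5,-12.2,-3.8,36.5,2.7,17.2,4, -5.4,-13.1,-4.1,39.2,2.9,18.8,4, -5.8,-14,-4.4,41.9,3.1,20.4,4, -6.2,-15,-4.7,44.5,3.3,22,4, -6.6,-16,-5,47.1,3.5,23.6,4, -7,-16.9,-5.3,49.7,3.7,25.3,4, -7.8,-18.8,-5.9,54.8,4.1,28.8,4, -7.8,-18.8,-5.9,54.8,4.1,28.8,4]'; python3 -m inch '[0,0,0,0,0,0,4, 0,0,0,0,0,0,4, 0,0,0,0,0,0,4, 0,0,0,0,0,0,4, 0,0,0,0,0,0,4]'; python3 - <<'E'
from h import *
print(manip.sense()['q'].round(3)); save('top','top9');save('side','side9')
E
cat > clus.py <<'E'
from tilt import *
P,C,c,n=run(*sys.argv[1:3]) if 0 else run(*__import__('sys').argv[1:3])
s=manip.sense(); R=Ro.from_euler('xyz',s['orientation']).as_matrix()
x=R[:,1]-n*(R[:,1]@n); x/=np.linalg.norm(x); y=np.cross(n,x); gp=s['ee_pos']-R[:,2]*.0187
up=Ro.from_euler('z',21.7,degrees=True).apply(n); print('lean in level tote frame',up.round(3),'phi',np.degrees(np.arctan2(-up[1],-up[0])).round(1))
X=(P-gp)@x*1000+115; Y=(P-gp)@y*1000+61; h=((P-c)@n)*1000
k=(X>-104)&(X<105)&(Y>-76)&(Y<76)&(X+Y>-126)&(C[:,2]-C[:,0]>35)&(h>14)&(h<33)
H,_,_=np.histogram2d(Y[k],X[k],bins=[np.arange(-80,81,10),np.arange(-110,111,10)])
for r,yy in zip(H[::-1],np.arange(75,-80,-10)): print(f'{yy:4d}',''.join(f'{int(v):3d}' for v in r))
E
python3 clus.py top9 side9
```

```text
time: 25.8
ee_pos: [0.7355, 0.3607, 0.1927]
orientation: [2.569, -0.075, 1.218]
force: [-0.9, 2.5, -5.3]
opening: 0.104
finger_force: 59.2
time: 26.3
ee_pos: [0.7355, 0.3564, 0.1943]
orientation: [2.57, -0.076, 1.213]
force: [0.5, -0.2, -5.2]
opening: 0.101
finger_force: 59.2
[-1.297  0.971  1.132  1.768 -0.942  0.524 -0.227]
floor n [-0.544  0.115  0.831] tilt 33.8 1411 2897 dir 168.1
lean in level tote frame [-0.548 -0.094  0.831] phi 9.8
  75   0  0  0  0  0  0  0  0  0  1  0  0  0  0  0  0  0  1  0  0  0  0
  65   0  0  0  0  0  0  0  0  0  0  0  0  0  0  0  0  0  0  0  0  0  0
  55   0  0  0  0  0  0  0  0  0  0  0  0  0  0  0  0  0  0  0  0  0  0
  45   0  0  0  0  0  0  0  0  0  0  0  0  0  0  0  0  0  0  0  0  0  0
  35   0  0  0  0  0  0  0  0  0  0  0  0  0  0  0  0  0  0  0  0  0  0
  25   0  3  4  1  0  0  0  0  0  0  0  0  0  0  0  0  0  0  0  0  0  0
  15   3 12 18  7  0  0  0  0  0  0  0  0  0  0  0  0  0  0  0  0  0  0
   5   3 19 19  8  0  0  0  0  0  0  0  0  0  0  0  0  0  0  0  0  0  0
  -5   1 11 10  2  0  0  0  0  0  0  0  0  0  0  0  0  0  0  0  0  0  0
 -15   0  1  9  7  1  0  0  0  0  0  0  0  0  0  0  0  0  0  0  0  0  0
 -25   0  1 13 21 14  0  0  0  0  0  0  0  0  0  0  0  0  0  0  0  0  0
 -35   0  1 12 22 10  3  2  0  0  0  0  0  0  0  0  0  0  0  0  0  0  0
 -45   0  0  2  6  7  6 12  1  0  6  4  0  0  0  0  0  0  0  0  0  0  0
 -55   0  0  0  0  5  9 15  4  6 10 13  0  0  0  0  0  0  0  0  0  0  0
 -65   0  0  0  0  1 12  9  2  8 11  9  2  0  0  0  0  0  0  0  0  0  0
 -75   0  0  0  0  0  0  1  0  1  3  2  0  0  0  0  0  1  0  0  0  0  0
```

The four knobs are now packed at about (-88,10), (-77,-28), (-52,-57) and (-13,-58). I'll return to a square tilt, a bit farther out so the wrist stays free, and then set the lip down.

```bash
python3 aim.py 32 45 45 20 -5 10
```

```text
lip [0.5576 0.3061 0.0381] -> [0.6026 0.3261 0.0331] TCP z end
0.1 [1.0, 1.7, 0.5] [0.2, 4.4, 2.4]
0.2 [1.9, 3.4, 1.1] [0.3, 8.8, 5.0]
0.3 [2.9, 5.2, 1.6] [0.4, 13.1, 7.7]
0.4 [3.9, 6.9, 2.2] [0.5, 17.4, 10.5]
0.5 [4.8, 8.6, 2.7] [0.7, 21.7, 13.4]
0.6 [5.8, 10.3, 3.2] [0.8, 25.9, 16.5]
0.7 [6.8, 12.0, 3.8] [0.9, 30.1, 19.7]
0.8 [7.7, 13.8, 4.3] [1.0, 34.2, 23.0]
0.9 [8.7, 15.5, 4.9] [1.1, 38.3, 26.5]
1.0 [9.7, 17.2, 5.4] [1.3, 42.4, 30.0]
[0.78459917 0.33984153 0.19194091]
```

```bash
python3 -m inch '[0.5,0.9,0.3,0.1,2.2,1.2,4, 1,1.7,0.5,0.2,4.4,2.4,4, 1.4,2.6,0.8,0.2,6.6,3.7,4, 1.9,3.4,1.1,0.3,8.8,5,4, 2.4,4.3,1.3,0.4,11,6.3,4, 2.9,5.2,1.6,0.4,13.1,7.7,4, 3.4,6,1.9,0.5,15.3,9.1,4, 3.9,6.9,2.2,0.5,17.4,10.5,4, 4.3,7.7,2.4,0.6,19.5,12,4, 4.8,8.6,2.7,0.7,21.7,13.4,4, 5.3,9.5,3,0.7,23.8,15,4, 5.8,10.3,3.2,0.8,25.9,16.5,4, 6.3,11.2,3.5,0.9,28,18.1,4, 6.8,12,3.8,0.9,30.1,19.7,4, 7.3,12.9,4,1,32.1,21.3,4, 7.7,13.8,4.3,1,34.2,23,4, 8.2,14.6,4.6,1.1,36.2,24.7,4, 8.7,15.5,4.9,1.1,38.3,26.5,4, 9.3,16.4,5.1,1.2,40.4,28.3,4, 9.7,17.2,5.4,1.3,42.4,30,4]'; python3 -m inch '[0,0,0,0,0,0,4, 0,0,0,0,0,0,4, 0,0,0,0,0,0,4]'; python3 - <<'E'
from h import *
print(manip.sense()['q'].round(3)); save('top','top10');save('side','side10')
E
python3 clus.py top10 side10;python3 aim.py 32 45 0 0 -32 4
```

```text
time: 28.4
ee_pos: [0.7851, 0.3395, 0.192]
orientation: [2.726, -0.385, 1.274]
force: [0.4, 0.2, -5.3]
opening: 0.108
finger_force: 59.2
time: 28.7
ee_pos: [0.7843, 0.3408, 0.1916]
orientation: [2.727, -0.384, 1.275]
force: [0.3, 0.6, -5.7]
opening: 0.099
finger_force: 59.3
[-0.899  0.747  0.676  1.77  -1.249  0.414  0.226]
floor n [-0.501 -0.219  0.837] tilt 33.2 1081 2528 dir -156.4
lean in level tote frame [-0.385 -0.389  0.837] phi 45.3
  75   0  0  0  0  0  0  0  0  0  0  0  0  0  0  0  0  0  0  0  0  0  0
  65   0  0  0  0  0  0  0  0  0  0  0  0  0  0  0  0  0  0  0  0  0  0
  55   0  0  0  0  0  0  0  0  0  0  0  0  0  0  0  0  0  0  0  0  0  0
  45   0  0  0  0  0  0  0  0  0  0  0  0  0  0  0  0  0  0  0  0  0  0
  35   0  0  0  0  0  0  0  0  0  0  0  0  0  0  0  0  0  0  0  0  0  0
  25   0  2  2  1  0  0  0  0  0  0  0  0  0  0  0  0  0  0  0  0  0  0
  15   3  3  6  3  0  0  0  0  0  0  0  0  0  0  0  0  0  0  0  0  0  0
   5   2  8  7  1  0  0  0  0  0  0  0  0  0  0  0  0  0  0  0  0  0  0
  -5   1  6  1  1  0  0  0  0  0  0  0  0  0  0  0  0  0  0  0  0  0  0
 -15   0  3  6 11  4  0  0  0  0  0  0  0  0  0  0  0  0  0  0  0  0  0
 -25   0  6 13 16  9  0  0  0  0  0  0  0  0  0  0  0  0  0  0  0  0  0
 -35   0  2 12 19  7  5  1  0  0  0  0  0  0  0  0  0  0  0  0  0  0  0
 -45   0  0  1  2 11 14 11  1  6  9  4  0  0  0  0  0  0  0  0  0  0  0
 -55   0  0  0  1  7  6 11  8  6 11 11  2  0  0  0  0  0  0  0  0  0  0
 -65   0  0  0  0  0  7  8  2  7  9  8  1  0  0  0  0  0  0  0  0  0  0
 -75   0  0  0  0  0  0  1  1  2  3  3  0  0  0  0  0  0  0  0  0  0  0
lip [0.6021 0.327  0.0329] -> [0.6021 0.327  0.0009] TCP z end
0.25 [-0.0, -0.0, 0.0] [-3.1, -3.0, 6.7]
0.5 [-0.0, -0.0, 0.0] [-6.1, -5.9, 13.4]
0.75 [-0.1, -0.0, 0.1] [-9.2, -8.9, 20.1]
1.0 [-0.1, -0.0, 0.1] [-12.2, -11.9, 26.9]
[0.78406123 0.3406467  0.15975523]
```

```bash
python3 -m inch '[0,0,0,-0.6,-0.6,1.3,4, 0,0,0,-1.5,-1.5,3.3,4, 0,0,0,-3,-3,6.7,4, 0,0,0,-4.5,-4.5,10,4, 0,0,0,-6,-6,13.4,4, 0,0,0,-7.5,-7.5,16.7,4, 0,0,0,-9,-9,20,4, 0,0,0,-10,-10,22.3,4, 0,0,0,-10.8,-10.7,24,4, 0,0,0,-11.4,-11.2,25.2,4, 0,0,0,-11.8,-11.6,26.2,4, 0,0,0,-12.2,-11.9,26.9,4, 0,0,0,-12.2,-11.9,26.9,4, 0,0,0,-12.2,-11.9,26.9,4, 0,0,0,-12.2,-11.9,26.9,4, 0,0,0,-12.2,-11.9,26.9,4, 0,0,0,-12.2,-11.9,26.9,4, 0,0,0,-12.2,-11.9,26.9,4]'; python3 - <<'E'
from h import *
print(manip.sense()['q'].round(3)); g=save('top','top11');s=save('side','side11')
cv2.imwrite('pics/c11.png',np.hstack([g['color'][100:280,60:410],cv2.resize(s['color'][120:230,140:280],(229,180))]))
E
python3 clus.py top11 side11; python3 aim.py 32 45 0 0 0 1
```

```text
time: 30.6
ee_pos: [0.7846, 0.3399, 0.1602]
orientation: [2.726, -0.384, 1.274]
force: [0.3, 0.2, -5.5]
opening: 0.101
finger_force: 59.3
[-0.853  0.767  0.599  1.784 -1.331  0.355  0.318]
floor n [-0.49  -0.217  0.844] tilt 32.4 993 2475 dir -156.1
lean in level tote frame [-0.375 -0.383  0.844] phi 45.6
  75   0  0  0  0  0  0  0  0  0  0  0  0  0  0  0  0  0  0  0  0  0  0
  65   0  0  0  0  0  0  0  0  0  0  0  0  0  0  0  0  0  0  0  0  0  0
  55   0  0  0  0  0  0  0  0  0  0  0  0  0  0  0  0  0  0  0  0  0  0
  45   0  0  0  0  0  0  0  0  0  0  0  0  0  0  0  0  0  0  0  0  0  0
  35   0  0  0  0  0  0  0  0  0  0  0  0  0  0  0  0  0  0  0  0  0  0
  25   0  2  2  0  0  0  0  0  0  0  0  0  0  0  0  0  0  0  0  0  0  0
  15   2  4  5  3  0  0  0  0  0  0  0  0  0  0  0  0  0  0  0  0  0  0
   5   2  9  8  4  0  0  0  0  0  0  0  0  0  0  0  0  0  0  0  0  0  0
  -5   1  4  1  1  0  0  0  0  0  0  0  0  0  0  0  0  0  0  0  0  0  0
 -15   0  2  8 10  4  0  0  0  0  0  0  0  0  0  0  0  0  0  0  0  0  0
 -25   0  7 15 14 10  0  0  0  0  0  0  0  0  0  0  0  0  0  0  0  0  0
 -35   0  0 13 21  6  3  3  0  0  0  0  0  0  0  0  0  0  0  0  0  0  0
 -45   0  0  1  2  8 15  8  1  4  8  5  0  0  0  0  0  0  0  0  0  0  0
 -55   0  0  0  1  7  9 10  7  8  7 10  2  0  0  0  0  0  0  0  0  0  0
 -65   0  0  0  0  1  6  8  6  4  7 11  0  0  0  0  0  0  0  0  0  0  0
 -75   0  0  0  0  0  0  0  0  2  4  4  0  0  0  0  0  0  0  0  0  0  0
lip [0.6026 0.326  0.0013] -> [0.6026 0.326  0.0013] TCP z end
1.0 [-0.0, -0.0, 0.0] [-0.1, 0.0, -0.1]
[0.78456943 0.33974355 0.16020673]
```

View pics/c11.png

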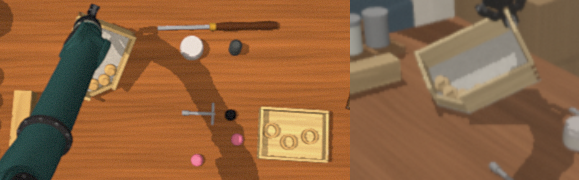

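The bystanders are where they were, three rings are in the box, and the four knobs are packed at the lip (side crop (445,85)). I'll lower a last 4 mm so the lip rests lightly on the bench, let it settle, and check once more.

```bash
python3 -m inch '[0,0,0,-0.4,-0.4,0.8,4, 0,0,0,-0.8,-0.8,1.7,4, 0,0,0,-1.2,-1.2,2.5,4, 0,0,0,-1.6,-1.6,3.4,4, 0,0,0,-1.6,-1.6,3.4,4, 0,0,0,-1.6,-1.6,3.4,4, 0,0,0,-1.6,-1.6,3.4,4, 0,0,0,-1.6,-1.6,3.4,4, 0,0,0,-1.6,-1.6,3.4,4, 0,0,0,-1.6,-1.6,3.4,4, 0,0,0,-1.6,-1.6,3.4,4, 0,0,0,-1.6,-1.6,3.4,4]'; python3 - <<'E'
from h import *
s=manip.sense(); print(s['q'].round(3),abs(s['dq']).max(),s['force']); save('top','top12');save('side','side12')
E
python3 clus.py top12 side12
```

```text
time: 31.9
ee_pos: [0.7848, 0.3398, 0.1564]
orientation: [2.725, -0.384, 1.275]
force: [2.8, 0.6, 3.7]
opening: 0.102
finger_force: 60.2
[-0.847  0.769  0.589  1.785 -1.343  0.347  0.331] 0.0021530610757983485 [2.77038829 0.58409886 3.6899106 ]
floor n [-0.482 -0.221  0.848] tilt 32.0 991 2472 dir -155.4
lean in level tote frame [-0.366 -0.383  0.848] phi 46.3
  75   0  0  0  0  0  0  0  0  0  0  0  0  0  0  0  0  0  0  0  0  0  0
  65   0  0  0  0  0  0  0  0  0  0  0  0  0  0  0  0  0  0  0  0  0  0
  55   0  0  0  0  0  0  0  0  0  0  0  0  0  0  0  0  0  0  0  0  0  0
  45   0  0  0  0  0  0  0  0  0  0  0  0  0  0  0  0  0  0  0  0  0  0
  35   0  0  0  0  0  0  0  0  0  0  0  0  0  0  0  0  0  0  0  0  0  0
  25   1  3  2  0  0  0  0  0  0  0  0  0  0  0  0  0  0  0  0  0  0  0
  15   1  5  7  3  0  0  0  0  0  0  0  0  0  0  0  0  0  0  0  0  0  0
   5   2  8  7  2  0  0  0  0  0  0  0  0  0  0  0  0  0  0  0  0  0  0
  -5   0  5  2  0  0  0  0  0  0  0  0  0  0  0  0  0  0  0  0  0  0  0
 -15   0  4  8  6  2  0  0  0  0  0  0  0  0  0  0  0  0  0  0  0  0  0
 -25   0  9 19 17  8  0  0  0  0  0  0  0  0  0  0  0  0  0  0  0  0  0
 -35   0  1 11 15  6  5  1  0  0  0  0  0  0  0  0  0  0  0  0  0  0  0
 -45   0  0  2  4  8 13 14  2  5  9  3  0  0  0  0  0  0  0  0  0  0  0
 -55   0  0  0  0  9  7 13  4  6 11  7  1  0  0  0  0  0  0  0  0  0  0
 -65   0  0  0  0  0  6  7  3  7  9  9  1  0  0  0  0  0  0  0  0  0  0
 -75   0  0  0  0  0  0  0  0  2  4  2  0  0  0  0  0  0  0  0  0  0  0
```

The lip rests lightly on the bench, the tilt is a steady 32° square to the lip, and all four knobs are packed in the corner. I'm handing it in.

```bash
python3 -c "
from station import manip
print(manip.hand_in())"
```

```text
the job is handed in; nothing more can be done
None
```

I handed the job in at about 32 s (verdict not shown): the ring is in the box, and the tote is held steady, tilted 32° with all four knobs packed at its lip, but it now sits about 0.2 m further from the robot because the wrist hit its joint limits (joints 5 and 6 read up to 0.003 rad past the listed range).

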